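# Return a drying-cabinet tray and drop its gravity latch into the home notch

## Robot

A 6-joint arm with a two-finger parallel gripper is mounted at the origin on a cart in front of the work surface, level with it; the furniture and walls round the work are solid. World frame = base frame: x ahead of the robot, y to its left, z up, the work surface at z = 0. Lengths are in mm, angles in degrees, forces in N, time in s.
With the tool pointing down it reaches from about 400 to 825 mm from the base axis. Payload 7 kg.
Tool frame: the origin (TCP) lies between the finger pads; the fingertips stand nose_length ahead of it and the grasp point (between the pads) lies 6 mm ahead of it (nose_length is the distance from the TCP to the fingertips, in mm); x points along the fingers, z is the direction in which the jaws open and shut, and the axes are right-handed (so a half turn about x gives the same grasp; the last joint's range is limited). The gripper opens to 85 mm and grips with 20 to 120 N. Pads are 22 mm wide; open, the fingers measure 114 mm over their backs; the gripper's body (76 mm by 85 mm) begins 54 mm behind the grasp point. The pads swing forward as they close: fully open they stand 13 mm farther back than shut.
Start: joints at [84.402, 20.546, 0.682, 0, -70.136, -16.507], TCP at [254.009, 625.36, 256.302] pointing down, gripper open.
Joint ranges: [-176.03, 176.03], [-82.01, 121.73], [-58.28, 71.71], [-173.87, 95.51], [-174.79, -0.11], [-173.66, 173.66]. Speed limits (degrees/s): [136.94, 136.94, 172.46, 180, 180, 180].

## Interface

Orientations are given as [roll, pitch, yaw] about the fixed x, y, z axes, in that order (R = Rz(yaw) Ry(pitch) Rx(roll)).
In Python, from cell import * gives the robot as it stands.
- The arm moves only by the shell command python3 -m crank 'ROWS' [FORCE]. ROWS is JSON, a list that holds one entry, the list of rows, each a list of 5 numbers: the shift along the tool's x, y, z in mm, then the turn about the tool's x in rad, then the opening, from -1 (shut) to 1 (fully open). In form: [[[tx, ty, tz, turn, gripper], ...]]. A call has 1 to 20 rows; each row shifts and turns the pose as measured when the row begins, along the tool's axes as they then stand; what a row does not reach is not made up. A row lasts 1/8 s, in which the tool goes at most 62.5 mm and 10.7 degrees, less where a joint would pass 70% of its speed; a pose out of reach is approached as far as the arm can. A call is refused whole if a number of a shift passes 62.5 or a number of a turn 0.188, either way. A call with a gripper value outside its range is refused whole. The fingers move at their own pace and stop on an object; FORCE is the grip in N (left out, the last holds). Time passes only in rows, so rows that do not move let the fingers close. It gives the time, the measured TCP pose, the force and the opening at its end, in the units of the state.
- get_state(): the state, without advancing time (a new reading comes with each control period).
- grab_frame(name): name is "side" or "top"; returns the picture (480x640x3 uint8, blue, green, red); there is no depth.
- camera_model(name): a dict with "vfov" (degrees; the focal length in pixels is half the picture's height over the tangent of half this angle, whatever the lens; pixels are square), "cx", "cy" (the principal point, pixels), "origin" and "attitude" of the camera in the world. Camera axes: x right, y up, looking along -z (the intrinsics and any distortion apply to the point x, -y, -z); pixel columns grow to the right and rows downward; lengths in mm; the calibration is good to about 2 mm. A picture is of the moment at which its call begins. camera_model takes no time and is no camera call.
- close_job(): hands the job in, once; it reports no verdict.
The state is a dict: "clock": time; "joints": joint angles; "dq": joint speeds; "tau": joint torques, N m; "position": TCP position; "orientation": TCP orientation; "contact_force": force on the tool from outside, world axes, zero at the start; "wrist_torque": the same for the moment, N m; "grip_width": opening from 0.0 (shut) to 1.0 (fully open).
Only numpy, scipy, OpenCV 4.12 (cv2) and the standard library are available. Lean on these libraries where they do the work, as an engineer would, in place of code of your own. Each camera call takes 0.05 s, during which the arm holds its last target. There are 200 camera calls.

## Task

Lift the red-handled latch bar of the drying cabinet out of its front notch, slide the ware tray fully home against the spring buffer, and let the bar drop right down into the rear notch so that the tray stays shut. Let go at the end, do not knock against the cabinet's hood, and leave the glaze jar, the masking tape and the wooden block where they are.

Things in the scene. Friction and masses are not known exactly. Their poses are not given: they have to be found in the camera images.
- cabinet: Fixed open-fronted grey steel drying cabinet, 220 mm deep, 270 wide, 257 high, on a 15 mm plywood base 350 wide with a narrow foot forward under the keeper. Origin on the bench under the centre of the blue tray front's outer face when the tray is home (that face: x = 0, z 50 to 150 mm, 250 wide); x points into the cabinet (tray goes home along +x), y to the left seen from the front, z up.
- hood: Fixed roof sheet, 290 mm wide, projecting over the tray front as a hood with a blue front edge at x = -59 mm (cabinet's origin and axes), underside 251 mm above the bench. With the tray home the latch handle is under it: an upright gripper over the handle would hit the edge, so lean the hand back to the open side by about 40 degrees. Do not push it with more than 10 N.
- keeper: Fixed steel strip on edge, right of the tray (cabinet's origin and axes; y -145 to -159 mm). Top profile along x, mm: front tooth -118 to -106, front notch to -82, ledge to -14 (top z = 129), rear (home) notch to +12, rear tooth. Notch floors z = 106. The bar passes the ledge only when lifted; it may slide along the ledge's top, and falls into the rear notch when the tray is home.
- tray (a joint): Tray travel on its slides, m: positive = pulled out (starts 0.080 to 0.090, bar in the front notch); 0 = dropped bar bears on the ledge's rear face; -0.006 = hard stop. Slide friction 1.5 N. From about 0.012 inwards a spring buffer pushes it out with 7 N, rising to 12 N at the stop: hold it in (below 0) until the bar has dropped. Let go, it returns until the bar bears on the ledge.
- latch (a joint): Angle of the latch bar about its pivot on the tray front, rad: 0 = level, fully down (own stop); positive = free end lifted; about 0.09 lying on the ledge; limit 0.7. Steel bar 265 x 22 x 10 mm, 0.22 kg, lying across the tray front, falls by gravity. Pivot at its left end, at y = +75 mm, z = 120 mm in the cabinet frame; the right end crosses the keeper.
- grip (a point): Grip point on the axis of the bar's red handle, a round peg 22 mm thick, 50 long, pointing out of the bar to the open side (cabinet -x). The point is 32 mm in front of the bar, 18 behind the peg's end, 120 right of the pivot, z = 120 with the bar level, x = -46 minus the tray travel in the cabinet frame. Raised 11 mm, the bar clears the ledge. Axes of the bar: x into the cabinet, y left.
- glaze_jar: Bystander: clear jar with a red lid, 64 mm wide, 97 mm high, origin under its centre.
- masking_tape: Bystander: roll of masking tape lying flat, 96 mm across, 25 mm high, origin under its centre.
- gauge_block: Bystander: small wooden block 25 x 60 x 25 mm, origin under its centre.

How it is judged (in metres and radians):
On the way, in this order (a step that is already met when the one before it is completed fails the run):
1. the latch bar is lifted out of the front notch (latch above 0.075 rad) (value of joint latch above 0.075 rad and value of joint tray above 0.06 m), for 0.1 s.
2. the tray is pushed home (tray travel below 0.003) (value of joint tray below 0.003 m), for 0.1 s.
At the end, for the whole second after the job is handed in: The tray is home (travel below 0.004 m) and at rest, and the latch bar lies fully down in the rear notch (latch below 0.02 rad) (value of joint tray below 0.004 m and value of joint latch below 0.02 rad and velocity of joint tray between -0.01 and 0.01 m/s); the robot touches nothing.
It fails at once if the hood is pushed with more than 10 N (contact force between anything else and hood above 10 N).
It fails at once if a bystander (glaze jar, masking tape or wooden block) is moved by more than 20 mm (distance of any of glaze_jar, masking_tape, gauge_block from where it was at the start of the episode above 0.02 m).
It also fails if it takes over 40 s, if anything falls off the work surface, if the arm or the gripper's body presses on something with over 40 N, if the wrist force passes 120 N, or if a joint passes its speed limit or range.

## Working session

There is one attempt and no reset: what is moved stays moved. The work goes in short steps, Python scripts to look and compute and a shell command to move; the robot and the scene stay as the last step left them, time stands still between calls to the robot, and variables do not carry over. Pictures are saved under pics/ and viewed, about 8 in all and at most 12, crops included, and the job is handed in when it is done.

```bash
mkdir -p pics; ls; python3 - <<'E'
from cell import *
import cv2
for n in("side","top"):
    cv2.imwrite(f"pics/{n}0.png",grab_frame(n)); print(n,camera_model(n))
print(get_state())
E
```

```text
pics
side {'vfov': 55.16347260814308, 'cx': 309.73986235433335, 'cy': 239.27362076338324, 'origin': array([-183.00317038,  914.72897449,  642.17370637]), 'attitude': array([  63.41389656,   -1.06991622, -135.40905452])}
top {'vfov': 49.61594010377239, 'cx': 310.1626423697968, 'cy': 236.2959536460825, 'origin': array([-126.98161608,   69.59644974,  998.52845322]), 'attitude': array([ 37.1434963 ,  -0.70415513, -82.25901748])}
{'clock': 0.1, 'joints': array([ 8.43995371e+01,  2.05872534e+01,  6.40557963e-01, -1.74517553e-02,
       -7.01352425e+01, -1.65086426e+01]), 'dq': array([ 0.05125361, -0.04452901,  0.09129009,  0.03954148,  0.02234549,
        0.00079029]), 'tau': array([-1.96341040e-03, -5.84767556e+01,  2.94104952e+01,  6.95458531e+00,
       -3.21948290e-03,  1.02863919e-05]), 'position': array([253.90828823, 625.01775567, 255.47077244]), 'orientation': array([   5.18722572,   89.91643516, -106.9278216 ]), 'contact_force': array([-0.07887345, -0.23838123,  1.08336657]), 'wrist_torque': array([-0.03319104,  0.03752966,  0.00911276]), 'grip_width': 1.0009658262275296}
```

View pics/side0.png

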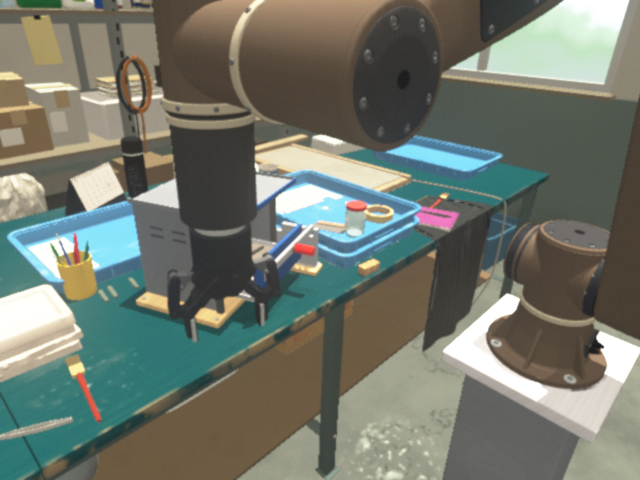

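View pics/top0.png

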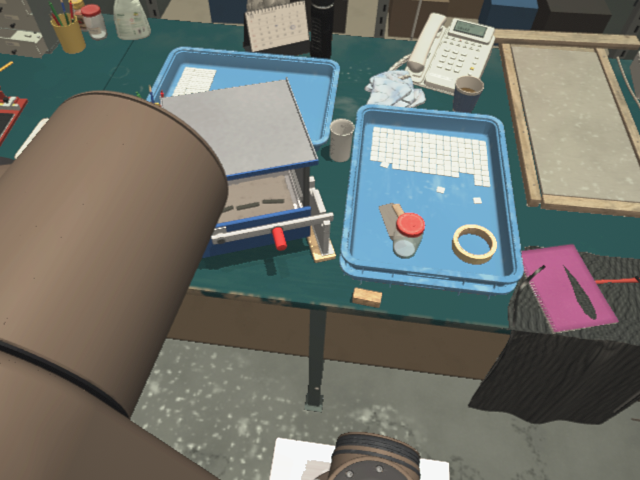

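The side view shows the cabinet with its red handle at about (305,249). In the top view the handle is at (279,238), the hood's front right corner at about (316,162) and the keeper at about (320,225). The block sits at (367,297), in front of the cabinet and to its right. I'll enlarge both views to get corners.

```bash
cat > h.py <<'E'
import numpy as np,cv2
from scipy.spatial.transform import Rotation as R
from cell import *
def ray(n,px):
    m=camera_model(n); f=240/np.tan(np.radians(m['vfov']/2))
    d=np.array([(px[0]-m['cx'])/f,-(px[1]-m['cy'])/f,-1.])
    d=R.from_euler('xyz',m['attitude'],degrees=True).apply(d)
    return m['origin'],d/np.linalg.norm(d)
def onz(n,px,z):
    o,d=ray(n,px); return o+d*(z-o[2])/d[2]
def tri(pt,ps):
    o1,d1=ray('top',pt);o2,d2=ray('side',ps)
    A=np.stack([d1,-d2],1); t=np.linalg.lstsq(A,o2-o1,rcond=None)[0]
    a=o1+d1*t[0];b=o2+d2*t[1]; return (a+b)/2,np.linalg.norm(a-b)
def proj(n,p):
    m=camera_model(n); f=240/np.tan(np.radians(m['vfov']/2))
    q=R.from_euler('xyz',m['attitude'],degrees=True).inv().apply(np.array(p)-m['origin'])
    return np.array([m['cx']+f*q[0]/-q[2],m['cy']-f*q[1]/-q[2]])
E
python3 - <<'E'
import cv2,numpy as np
t=cv2.imread('pics/top0.png')[70:270,150:350]; s=cv2.imread('pics/side0.png')[160:320,130:330]
a=cv2.resize(t,None,fx=4,fy=4,interpolation=cv2.INTER_CUBIC)[:600]; cv2.imwrite('pics/tc.png',cv2.resize(cv2.imread('pics/top0.png')[75:265,150:350],(600,570),interpolation=cv2.INTER_CUBIC))
b=cv2.resize(s,(750,600),interpolation=cv2.INTER_CUBIC);cv2.imwrite('pics/sc.png',b)
for n in('top','side'):
    im=cv2.imread(f'pics/{n}0.png');h=cv2.cvtColor(im,cv2.COLOR_BGR2HSV)
    m=((h[...,0]<8)|(h[...,0]>172))&(h[...,1]>150)&(h[...,2]>90)
    c,_=cv2.findContours(m.astype(np.uint8),0,1)
    for k in c:
        if cv2.contourArea(k)>30: print(n,cv2.contourArea(k),cv2.minAreaRect(k),cv2.boxPoints(cv2.minAreaRect(k)).round(1).tolist())
E
```

```text
top 68.0 ((616.446044921875, 280.5028991699219), (3.2115275859832764, 40.99420166015625), 86.90594482421875) [[595.9000244140625, 280.0], [636.7999877929688, 277.79998779296875], [637.0, 281.0], [596.0999755859375, 283.20001220703125]]
top 204.0 ((278.839599609375, 238.18869018554688), (23.07657241821289, 10.576762199401855), 74.05460357666016) [[270.6000061035156, 228.5], [280.79998779296875, 225.60000610351562], [287.1000061035156, 247.8000030517578], [276.8999938964844, 250.6999969482422]]
top 68.5 ((408.9044189453125, 229.74717712402344), (27.13304901123047, 11.692694664001465), 12.994616508483887) [[394.3999938964844, 232.39999389648438], [397.0, 221.0], [423.3999938964844, 227.10000610351562], [420.79998779296875, 238.5]]
top 82.5 ((10.0, 126.5), (33.0, 20.0), 90.0) [[-0.0, 110.0], [20.0, 110.0], [20.0, 143.0], [0.0, 143.0]]
top 53.0 ((19.82353401184082, 101.79411315917969), (9.775419235229492, 11.147406578063965), 30.963754653930664) [[12.800000190734863, 104.0999984741211], [18.5, 94.5], [26.899999618530273, 99.5], [21.100000381469727, 109.0999984741211]]
side 175.0 ((88.67108154296875, 396.64715576171875), (51.06977844238281, 5.260715484619141), 65.89776611328125) [[75.80000305175781, 374.3999938964844], [80.5999984741211, 372.29998779296875], [101.5, 418.8999938964844], [96.69999694824219, 421.0]]
side 124.5 ((303.6529541015625, 248.81175231933594), (19.198347091674805, 7.809497356414795), 12.528807640075684) [[293.3999938964844, 250.5], [295.1000061035156, 242.89999389648438], [313.8999938964844, 247.10000610351562], [312.20001220703125, 254.6999969482422]]
```

View pics/tc.png

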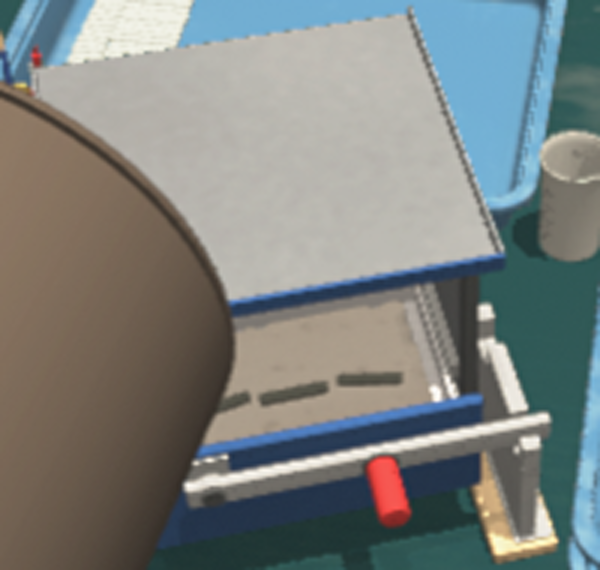

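View pics/sc.png

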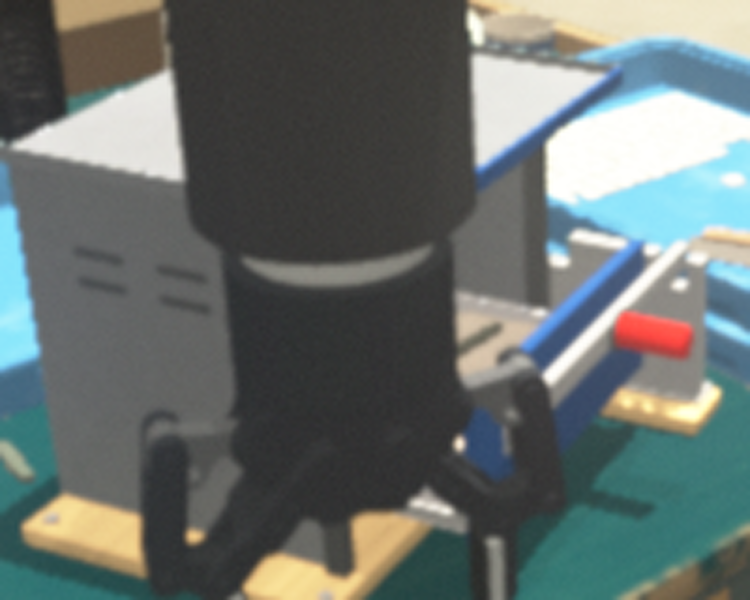

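The top crop shows the hood's right corners at full-frame (317.7,160.7) and (286.7,79), and its rear left corner at (162.7,98.3). The peg runs from (276,227) to (282,249). In the side crop the peg runs from (294,247) to (313,251), and the hood corner is at (295.3,178.7).

```bash
python3 - <<'E'
from h import *
np.set_printoptions(precision=1,suppress=True)
print('peg c',tri((278.8,238.2),(303.7,248.8)));print('base',tri((275.7,227),(294.3,246.7)));print('tip',tri((282,249.2),(313,251)))
print('hoodFR',tri((317.7,160.7),(295.3,178.7)))
for z in(253,257):
    fr,br,bl=[onz('top',p,z) for p in((317.7,160.7),(286.7,79),(162.7,98.3))]
    print(z,fr,br,bl,np.linalg.norm(br-fr),np.linalg.norm(br-bl),np.degrees(np.arctan2(*(br-fr)[1::-1])),np.degrees(np.arctan2(*(bl-br)[1::-1]))-90)
# pose of cabinet
    yaw=np.arctan2(*(br-fr)[1::-1]); yaw2=np.arctan2(*(bl-br)[1::-1])-np.pi/2
    for y in (yaw,yaw2):
        c,s=np.cos(y),np.sin(y); Rm=np.array([[c,-s],[s,c]])
        o=fr[:2]-Rm@np.array([-59,-145]); 
        print(' origin',o,'peg in cab',Rm.T@(tri((278.8,238.2),(303.7,248.8))[0][:2]-o))
for n,p,z in(('block',(367,293),25),('tape',(474,243),25),('jarlid',(410,223),97)): print(n,onz('top',p,z))
E
```

```text
peg c (array([517.2, 212.9, 120.8]), np.float64(2.584663682765737))
base (array([541.7, 223.3, 122.8]), np.float64(7.010662932018534))
tip (array([493.8, 202.5, 118.6]), np.float64(1.1444888039693508))
hoodFR (array([617.8, 146. , 259.2]), np.float64(3.4894871552407087))
253 [626.4 147.4 253. ] [882.7 252.9 253. ] [771.1 516.3 253. ] 277.213801639631 286.0586086661772 22.38334520153987 22.97330432088448
 origin [625.7 303.9] peg in cab [-135.   -42.9]
 origin [624.1 303.9] peg in cab [-133.9  -42.1]
257 [622.3 146.9 257. ] [877.3 251.9 257. ] [766.3 513.9 257. ] 275.7264604097088 284.5238122010414 22.383345201539893 22.973304320884466
 origin [621.7 303.5] peg in cab [-131.1  -44. ]
 origin [620.1 303.5] peg in cab [-130.   -43.3]
block [469.8  13.8  25. ]
tape [ 641.1 -225.1   25. ]
jarlid [620.1 -64.6  97. ]
```

Measured pose: cabinet yaw about 22.6°, origin about (621, 303.5). The peg comes out at z = 121 and cabinet y = -44, where -45 is expected.

Rows can only shift the tool or turn it about its own x, so I can't lean the hand. Plan with the hand upright:
1. Pinch the peg, lift it, and push the tray about 20 mm in, well clear of the hood.
2. Lower the bar onto the ledge and release.
3. Turn the jaws along the cabinet's x axis and push the peg's end home with the back of the open inner finger. This keeps the hand's body in front of the hood edge.
4. Drag downwards so the bar drops.

```bash
cat >> h.py <<'E'
YAW=22.6; O=np.array([621.,303.5,0]); RC=R.from_euler('z',YAW,degrees=True)
def cab(p): return RC.inv().apply(np.array(p)-O)
def world(c): return O+RC.apply(np.array(c,float))
def rep(target=None):
    """print tool state in the cabinet frame; target = cabinet coords for TCP -> shift in tool axes"""
    s=get_state(); Rt=R.from_euler('xyz',s['orientation'],degrees=True); M=RC.inv().as_matrix()@Rt.as_matrix()
    np.set_printoptions(precision=2,suppress=True)
    print('t',s['clock'],'TCP cab',cab(s['position']),'width',s['grip_width'],'F cab',RC.inv().apply(s['contact_force']))
    print('tool axes in cab (cols x,y,z)\n',M,'j6',s['joints'][5])
    if target is not None: print('shift tool',M.T@(np.array(target)-cab(s['position'])))
E
python3 - <<'E'
from h import *
import cell; print([k for k in dir(cell) if not k.startswith('_')]); 
print(getattr(cell,'nose_length',None))
rep(); M=None
s=get_state();Rt=R.from_euler('xyz',s['orientation'],degrees=True)
for goal,name in((112.6,'jaws cab y'),(22.6,'jaws cab x')):
    z=Rt.apply([0,0,1]); a=np.degrees(np.arctan2(z[1],z[0])); d=(goal-a+90)%180-90
    print(name,'world-yaw change',d,'-> turn about tool x (down) rad',-np.radians(d))
E
```

```text
['Unreachable', 'camera_model', 'close_job', 'get_state', 'grab_frame', 'nose_length']
25.0
t 0.1 TCP cab [-215.35  437.9   255.47] width 1.0009658262275296 F cab [-0.16 -0.19  1.08]
tool axes in cab (cols x,y,z)
 [[-0.    0.71 -0.7 ]
 [-0.   -0.7  -0.71]
 [-1.    0.    0.  ]] j6 -16.508642553949638
jaws cab y world-yaw change 44.71505280962481 -> turn about tool x (down) rad -0.780424896731094
jaws cab x world-yaw change -45.28494719037522 -> turn about tool x (down) rad 0.790371430063803
```

```bash
python3 -m crank '[[[0,0,0,-0.156,1],[0,0,0,-0.156,1],[0,0,0,-0.156,1],[0,0,0,-0.156,1],[0,0,0,-0.156,1],[0,0,0,0,1]]]' 30; python3 -c "
from h import *
rep((-145,-45,240))"
```

```text
clock: 0.85
position: [253.3, 623.6, 252.0]
orientation: [-40.4, 89.6, -106.6]
contact_force: [-0.9, -0.2, -0.0]
grip_width: 0.999
t 0.85 TCP cab [-216.43  436.8   252.  ] width 0.9985264250421366 F cab [-0.93  0.13 -0.01]
tool axes in cab (cols x,y,z)
 [[-0.    1.    0.02]
 [-0.01  0.02 -1.  ]
 [-1.   -0.    0.01]] j6 29.510704537520535
shift tool [ 14.5   60.69 483.2 ]
```

```bash
python3 -m crank '[[[0,0,40,0,1],[0,0,50,0,1],[0,0,50,0,1],[0,0,50,0,1],[0,0,50,0,1],[0,5,50,0,1],[0,10,50,0,1],[0,15,50,0,1],[0,15,30,0,1],[0,10,10,0,1]]]'; python3 -c "
from h import *
rep((-140,-45,150))"
```

```text
clock: 2.1
position: [475.9, 236.5, 253.3]
orientation: [-33.9, 89.5, -102.3]
contact_force: [0.4, -0.1, 0.3]
grip_width: 0.999
t 2.1 TCP cab [-159.72   -6.07  253.27] width 0.9991144992988896 F cab [ 0.33 -0.3   0.29]
tool axes in cab (cols x,y,z)
 [[-0.01  1.   -0.02]
 [-0.01 -0.02 -1.  ]
 [-1.   -0.01  0.01]] j6 63.73575150205769
shift tool [103.45  20.91  37.8 ]
```

```bash
python3 -m crank '[[[10,12,20,0,1],[20,10,18,0,1],[20,0,2,0,1],[10,0,0,0,1],[0,0,0,0,1]]]'; python3 -c "
from h import *
rep((-140,-45,126))
t=grab_frame('top');s=grab_frame('side')
for n,im,x,y in(('top',t,150,110),('side',s,200,150)):
    c=cv2.resize(im[y:y+150,x:x+200],(400*1,300),interpolation=cv2.INTER_CUBIC)
    globals()[n]=c
cv2.imwrite('pics/a1.png',np.hstack([top,side]))"
```

```text
clock: 2.72
position: [512.8, 207.8, 191.6]
orientation: [-33.4, 89.5, -102.4]
contact_force: [0.5, 0.4, 0.0]
grip_width: 0.999
t 2.725 TCP cab [-136.68  -46.8   191.63] width 0.9987636209257998 F cab [0.57 0.17 0.01]
tool axes in cab (cols x,y,z)
 [[-0.01  1.   -0.03]
 [-0.01 -0.03 -1.  ]
 [-1.   -0.    0.01]] j6 68.23796881854155
shift tool [65.63 -3.06 -2.18]
```

View pics/a1.png

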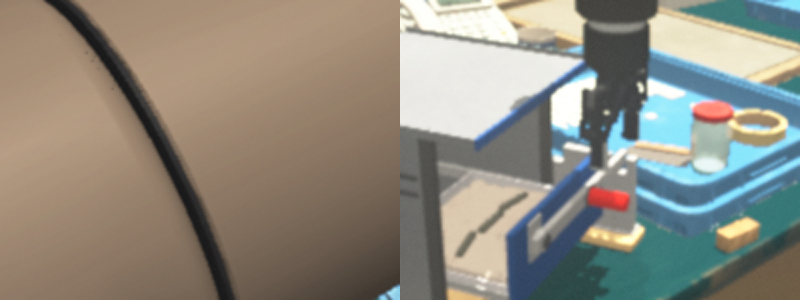

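The top camera is blocked by the arm. The side view shows the open fingers above the peg, which is at full-frame (304,249), and the hood well clear. I'll check by projection, then go down.

```bash
python3 -c "
from h import *
for x in(-151,-140,-133,-101): print(x,proj('side',world((x,-45,120))),proj('top',world((x,-45,120))))"
python3 -m crank '[[[20,-1,-1,0,1],[20,-1,-1,0,1],[15,-1,0,0,1],[7,0,0,0,1],[0,0,0,0,1]]]'; python3 -c "
from h import *
rep((-140,-45,126))"
```

```text
-151 [311.24814075 250.12205993] [281.64672544 246.48321049]
-140 [307.05301075 249.25969831] [280.47201955 242.3822074 ]
-133 [304.3974122 248.7138067] [279.73161628 239.79739352]
-101 [292.39448365 246.24645411] [276.41576101 228.22144694]
clock: 3.45
position: [511.5, 211.4, 133.3]
orientation: [43.9, 89.6, -25.1]
contact_force: [0.3, 0.2, 0.6]
grip_width: 1.003
t 3.45 TCP cab [-136.52  -42.9   133.32] width 1.003170416682524 F cab [0.31 0.08 0.59]
tool axes in cab (cols x,y,z)
 [[ 0.    1.   -0.03]
 [-0.01 -0.03 -1.  ]
 [-1.    0.    0.  ]] j6 67.79991269223414
shift tool [ 7.31 -3.46  2.16]
```

```bash
python3 -m crank '[[[6,-4,2,0,1],[0,0,0,0,-1],[0,0,0,0,-1],[0,0,0,0,-1],[0,0,0,0,-1],[0,0,0,0,-1],[0,0,0,0,-1]]]' 40; python3 -c "
from h import *
rep()"
```

```text
clock: 4.32
position: [509.3, 210.3, 128.9]
orientation: [78.3, 89.4, 9.4]
contact_force: [0.3, 0.5, -0.5]
grip_width: 0.242
t 4.325 TCP cab [-138.9   -43.1   128.88] width 0.24222868946833948 F cab [ 0.45  0.31 -0.5 ]
tool axes in cab (cols x,y,z)
 [[ 0.01  1.   -0.03]
 [-0.   -0.03 -1.  ]
 [-1.    0.01  0.  ]] j6 67.87493766428116
```

The opening of about 21 mm matches the 22 mm peg, so it is gripped. Lifting now.

```bash
python3 -m crank '[[[-6,0,0,0,-1],[-7,0,0,0,-1],[-6,0,0,0,-1],[0,0,0,0,-1],[0,0,0,0,-1]]]'; python3 -c "
from h import *
rep()
cv2.imwrite('pics/a2.png',cv2.resize(grab_frame('side')[170:290,230:390],(640,480),interpolation=cv2.INTER_CUBIC))"
```

```text
clock: 4.95
position: [508.3, 211.2, 148.3]
orientation: [86.9, 89.5, 18.1]
contact_force: [0.4, 2.3, -5.9]
grip_width: 0.243
t 4.95 TCP cab [-139.5   -41.87  148.32] width 0.24308415242358544 F cab [ 1.27  1.97 -5.93]
tool axes in cab (cols x,y,z)
 [[ 0.01  1.   -0.03]
 [-0.   -0.03 -1.  ]
 [-1.    0.01  0.  ]] j6 67.90328667261214
```

View pics/a2.png

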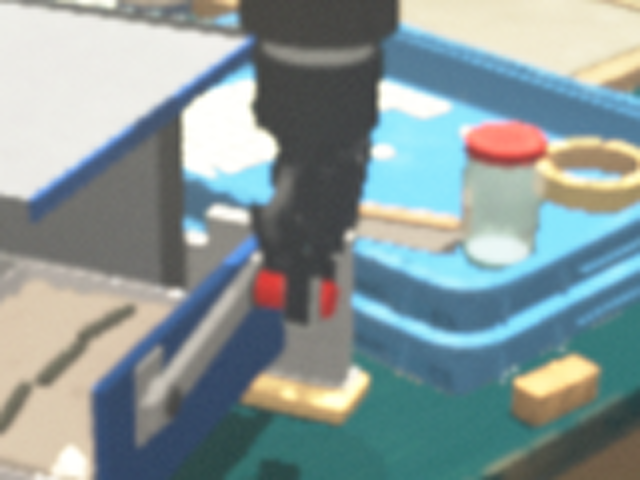

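The bar is up by about 19 mm (0.16 rad) and the peg sits between the pads, near full-frame (304,244). Now pushing in about 25 mm over the ledge.

```bash
python3 -m crank '[[[0,6,0,0,-1],[0,6,0,0,-1],[0,6,0,0,-1],[0,6,0,0,-1],[0,3,0,0,-1],[0,0,0,0,-1]]]'; python3 -c "
from h import *
rep()"
```

```text
clock: 5.75
position: [534.1, 221.6, 147.3]
orientation: [89.5, 89.7, 20.6]
contact_force: [-1.9, 3.7, -3.8]
grip_width: 0.242
t 5.75 TCP cab [-111.71  -42.18  147.28] width 0.24152069353478017 F cab [-0.33  4.17 -3.78]
tool axes in cab (cols x,y,z)
 [[ 0.    1.   -0.03]
 [-0.   -0.03 -1.  ]
 [-1.    0.    0.  ]] j6 69.06740483118688
```

```bash
python3 -m crank '[[[4,0,0,0,-1],[3,0,0,0,-1],[0,0,0,0,-1],[0,0,0,0,1],[0,0,0,0,1],[0,0,0,0,1],[0,0,0,0,1]]]'; python3 -c "
from h import *
rep((-165,-45,190))"
```

```text
clock: 6.62
position: [536.1, 221.0, 142.1]
orientation: [84.1, 89.5, 15.2]
contact_force: [-0.6, -0.2, 0.2]
grip_width: 1.0
t 6.625 TCP cab [-110.12  -43.52  142.15] width 1.0000492409021788 F cab [-0.65  0.1   0.22]
tool axes in cab (cols x,y,z)
 [[ 0.01  1.   -0.03]
 [-0.   -0.03 -1.  ]
 [-1.    0.01  0.  ]] j6 69.02315573093922
shift tool [-48.36 -54.38   2.98]
```

```bash
python3 -m crank '[[[0,-10,0,0,1],[0,-15,0,0,1],[0,-20,0,0,1],[0,-20,0,0,1],[0,-15,0,0,1],[0,-10,0,0,1],[0,0,0,0.175,1],[0,0,0,0.175,1],[0,0,0,0.175,1],[0,0,0,0.175,1],[0,0,0,0.175,1],[0,0,0,0.175,1],[0,0,0,0.175,1],[0,0,0,0.175,1],[0,0,0,0.16,1],[0,0,0,0,1]]]'; python3 -c "
from h import *
rep((-195,-45,145))
im=grab_frame('side');cv2.imwrite('pics/a3.png',cv2.resize(im[150:300,200:400],(800,600),interpolation=cv2.INTER_CUBIC))"
```

```text
clock: 8.62
position: [443.9, 185.6, 142.2]
orientation: [-178.1, 89.3, 20.8]
contact_force: [-0.5, -0.5, 0.1]
grip_width: 1.002
t 8.625 TCP cab [-208.82  -40.75  142.18] width 1.0022500088525665 F cab [-0.61 -0.27  0.05]
tool axes in cab (cols x,y,z)
 [[ 0.01 -0.06 -1.  ]
 [-0.   -1.    0.06]
 [-1.   -0.   -0.01]] j6 -27.74738673266189
shift tool [ -2.66   3.36 -14.09]
```

View pics/a3.png

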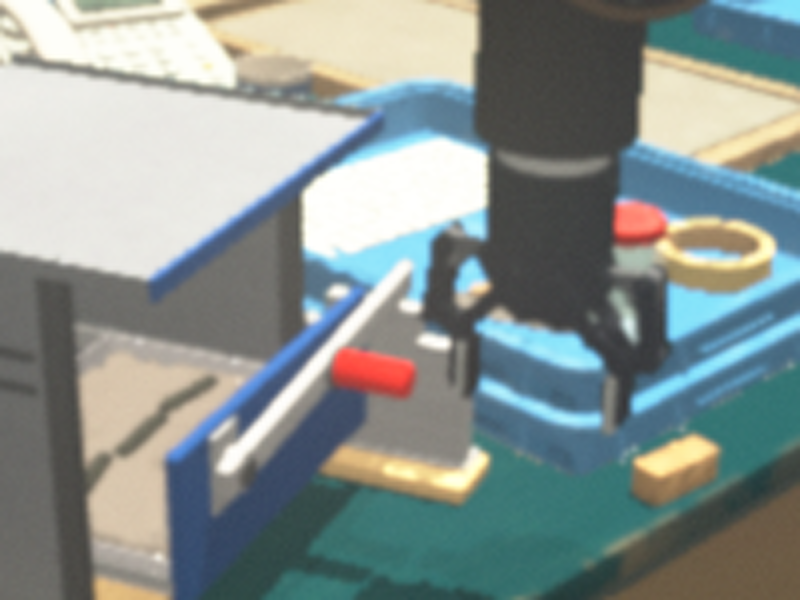

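The bar rests on the keeper's ledge, with the peg tip at full-frame (303,244). The inner finger's thin tip is at (315,249), level with the peg and in front of it. By image scale the tip back is about 57 mm from the axis and the knuckle stays below the hood. I'll line up and advance to contact.

```bash
python3 -m crank '[[[4,2,-6,-0.06,1],[3,2,-6,0,1],[0,0,-4,0,1],[0,0,0,0,1]]]'; python3 -c "
from h import *
rep((-183,-45,135))
for x in(-132,-128,-124,-120): print(x,proj('side',world((x,-44,131))))"
```

```text
clock: 9.18
position: [460.9, 188.0, 135.4]
orientation: [178.5, 89.3, 21.4]
contact_force: [0.8, 0.2, 0.4]
grip_width: 1.004
t 9.175 TCP cab [-192.16  -45.09  135.38] width 1.0040358401046612 F cab [ 0.82 -0.09  0.41]
tool axes in cab (cols x,y,z)
 [[ 0.01  0.01 -1.  ]
 [-0.   -1.   -0.01]
 [-1.    0.   -0.01]] j6 -22.339713200637544
shift tool [ 0.5  -0.03 -9.15]
-132 [303.92 244.8 ]
-128 [302.4  244.49]
-124 [300.88 244.19]
-120 [299.37 243.88]
```

```bash
python3 -m crank '[[[0,0,-6,0,1],[0,0,-6,0,1],[0,0,-6,0,1],[0,0,-6,0,1],[0,0,-6,0,1],[0,0,0,0,1]]]'; python3 -c "
from h import *
rep((-124,-45,135))
im=grab_frame('side');cv2.imwrite('pics/a4.png',cv2.resize(im[150:300,200:400],(800,600),interpolation=cv2.INTER_CUBIC))"
```

```text
clock: 9.93
position: [489.8, 200.1, 135.6]
orientation: [176.3, 89.4, 19.2]
contact_force: [-0.3, 0.1, 0.1]
grip_width: 0.998
t 9.925 TCP cab [-160.89  -45.03  135.65] width 0.9980890271010987 F cab [-0.2   0.19  0.09]
tool axes in cab (cols x,y,z)
 [[ 0.01  0.01 -1.  ]
 [-0.   -1.   -0.01]
 [-1.    0.   -0.01]] j6 -20.90273667074426
shift tool [  1.04   0.21 -36.88]
```

View pics/a4.png

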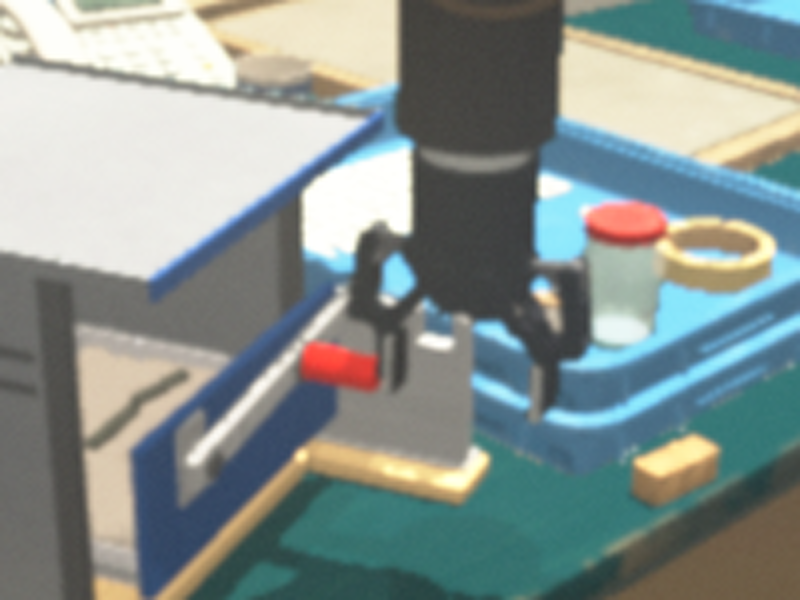

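The finger tip is in contact with the peg end at full-frame (294.5,242.5), and the tray has moved in about 20 mm with the bar on the ledge. I estimate 43 mm of travel left. Continuing, and slowing near the buffer.

```bash
python3 -m crank '[[[0,0,-6,0,1],[0,0,-6,0,1],[0,0,-6,0,1],[0,0,-6,0,1],[0,0,-5,0,1]]]'; python3 -c "
from h import *
rep()"; python3 -m crank '[[[0,0,-4,0,1],[0,0,-4,0,1]]]'; python3 -c "
from h import *
rep()"
```

```text
clock: 10.6
position: [514.8, 209.9, 135.2]
orientation: [154.7, 89.8, -2.4]
contact_force: [-12.8, -3.6, 7.5]
grip_width: 0.999
t 10.6 TCP cab [-134.    -45.55  135.22] width 0.9992140515610111 F cab [-13.19   1.56   7.46]
tool axes in cab (cols x,y,z)
 [[ 0.    0.01 -1.  ]
 [-0.   -1.   -0.01]
 [-1.    0.   -0.  ]] j6 -19.671004635725303
clock: 10.85
position: [518.7, 211.1, 134.7]
orientation: [25.7, 89.7, -131.4]
contact_force: [-13.6, -2.0, 8.9]
grip_width: 1.002
t 10.85 TCP cab [-129.95  -45.98  134.74] width 1.0024620078472732 F cab [-13.3    3.39   8.89]
tool axes in cab (cols x,y,z)
 [[-0.01  0.01 -1.  ]
 [-0.   -1.   -0.01]
 [-1.    0.    0.01]] j6 -19.328629252725825
```

```bash
python3 -c "
from h import *
im=grab_frame('side');cv2.imwrite('pics/a5.png',cv2.resize(im[150:300,200:400],(800,600),interpolation=cv2.INTER_CUBIC))
for x in(-95,-85,-80,-75,-70,-64,-60): print(x,proj('side',world((x,-44,131)))*4-[800,600])"
```

```text
-95 [359.99927688 367.91874285]
-85 [345.15536782 364.91108345]
-80 [337.76558441 363.41377224]
-75 [330.39712464 361.9207816 ]
-70 [323.04989635 360.43209286]
-64 [314.26111897 358.65131876]
-60 [308.41876819 357.46754694]
```

View pics/a5.png

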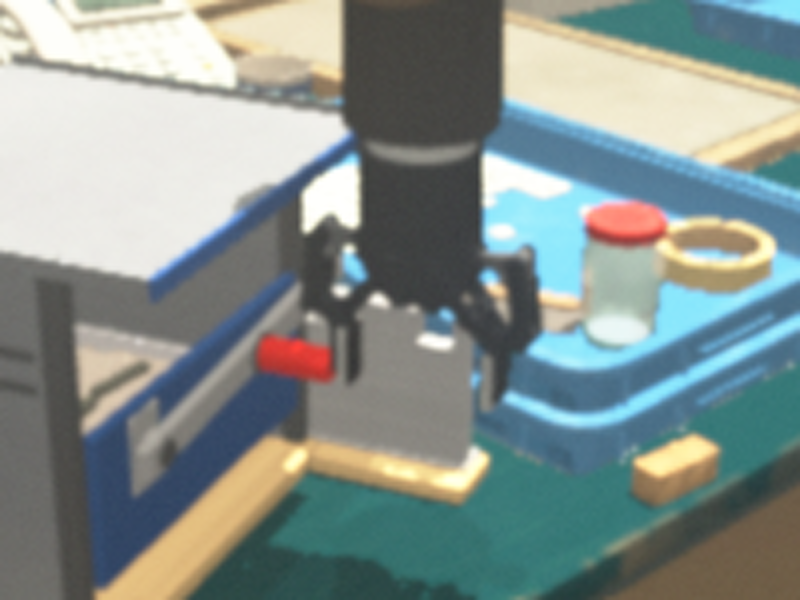

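The peg end is at full-frame (283,240.5), about x = -76, so travel is roughly 12 mm and the 13 N is the buffer. The knuckle is below the hood and the body is in front of the edge. I'll keep pushing in small steps.

```bash
python3 -m crank '[[[-0.5,0,-5,0,1],[-0.5,0,-5,0,1],[-0.5,0,-5,0,1]]]'; python3 -c "
from h import *
rep()"; python3 -m crank '[[[-0.5,0,-5,0,1],[-0.5,0,-4,0,1]]]'; python3 -c "
from h import *
rep()"
```

```text
clock: 11.28
position: [523.7, 212.5, 131.7]
orientation: [7.6, 88.4, -149.6]
contact_force: [-13.0, -1.8, -2.6]
grip_width: 0.999
t 11.275 TCP cab [-124.79  -46.61  131.75] width 0.9991782516980294 F cab [-12.72   3.38  -2.58]
tool axes in cab (cols x,y,z)
 [[-0.03  0.   -1.  ]
 [-0.   -1.   -0.  ]
 [-1.    0.    0.03]] j6 -18.717071203696534
clock: 11.52
position: [524.7, 212.2, 127.8]
orientation: [6.1, 87.4, -151.3]
contact_force: [-11.7, -2.1, -1.8]
grip_width: 1.0
t 11.525 TCP cab [-123.99  -47.31  127.84] width 0.9998378674794114 F cab [-11.64   2.57  -1.76]
tool axes in cab (cols x,y,z)
 [[-0.05  0.   -1.  ]
 [-0.   -1.   -0.  ]
 [-1.    0.    0.05]] j6 -18.368672400700255
```

```bash
python3 -m crank '[[[-3,0,-9,0,1],[-3,0,-8,0,1]]]'; python3 -c "
from h import *
rep()
im=grab_frame('side');cv2.imwrite('pics/a6.png',cv2.resize(im[150:300,200:400],(800,600),interpolation=cv2.INTER_CUBIC))"
```

```text
clock: 11.78
position: [529.0, 213.6, 127.6]
orientation: [4.6, 85.8, -152.9]
contact_force: [-37.0, -2.9, 15.6]
grip_width: 0.998
t 11.775 TCP cab [-119.49  -47.68  127.56] width 0.9978597976286026 F cab [-35.25  11.52  15.55]
tool axes in cab (cols x,y,z)
 [[-0.07 -0.   -1.  ]
 [-0.01 -1.    0.  ]
 [-1.    0.01  0.07]] j6 -17.754536434515455
```

View pics/a6.png

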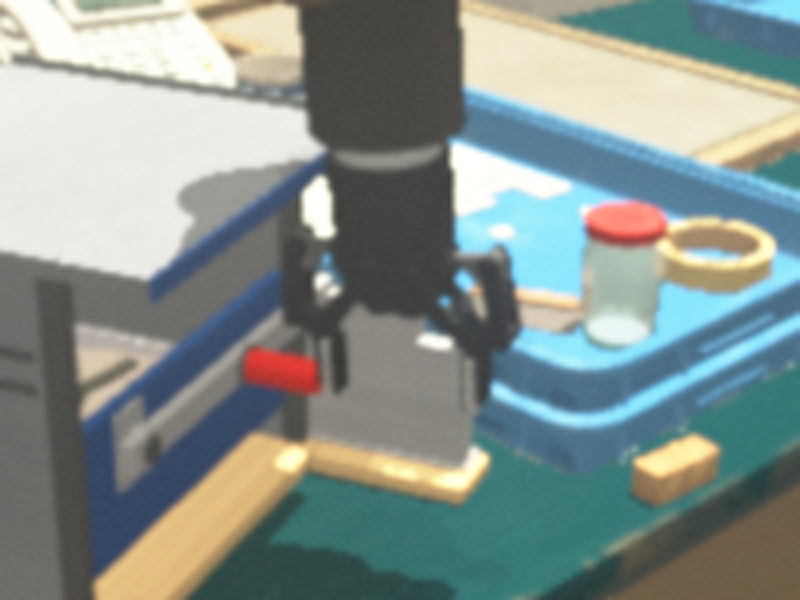

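The peg tip is now at full-frame (280,244). It sits lower, about z = 120, and further in, so the bar has dropped into the rear notch. The 35 N is the hard stop. I'll back off straight out and look again.

```bash
python3 -m crank '[[[0,0,6,0,1],[0,0,10,0,1],[0,0,15,0,1],[0,0,20,0,1],[0,0,20,0,1],[0,0,20,0,1],[0,0,0,0,1]]]'; python3 -c "
from h import *
rep()
im=grab_frame('side');cv2.imwrite('pics/a7.png',cv2.resize(im[150:300,200:400],(800,600),interpolation=cv2.INTER_CUBIC))
for c in((-64,-45,120),(-64,-45,131),(-14,-45,120),(-14,-45,131)): print(c,proj('side',world(c))*4-[800,600])"
```

```text
clock: 12.7
position: [442.1, 178.1, 135.5]
orientation: [3.9, 85.9, -153.5]
contact_force: [0.5, 0.9, 0.2]
grip_width: 1.004
t 12.7 TCP cab [-213.35  -47.05  135.46] width 1.0038355832220904 F cab [0.84 0.6  0.17]
tool axes in cab (cols x,y,z)
 [[-0.07 -0.   -1.  ]
 [-0.   -1.    0.  ]
 [-1.    0.    0.07]] j6 -21.1078263052784
(-64, -45, 120) [315.16 373.8 ]
(-64, -45, 131) [314.96 357.99]
(-14, -45, 120) [243.43 359.05]
(-14, -45, 131) [242.92 343.41]
```

View pics/a7.png

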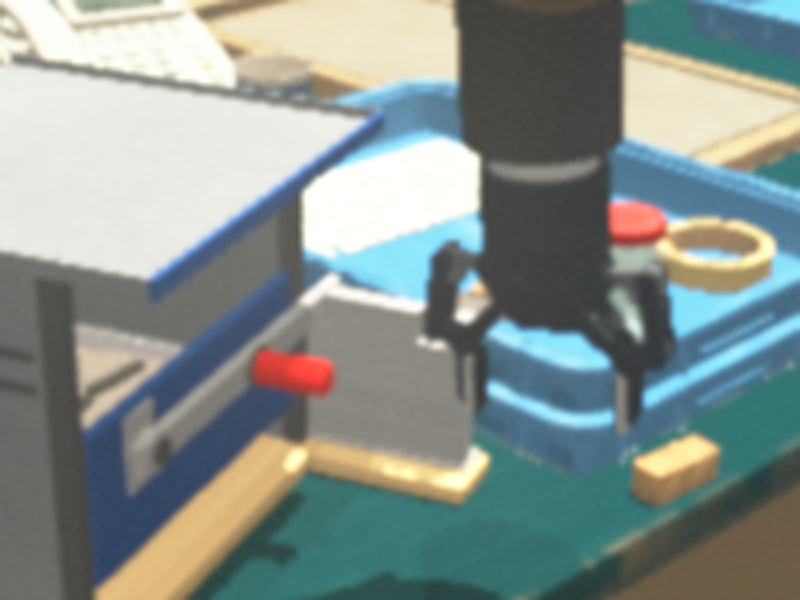

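The arm is clear and the bar looks down, with the peg tip at full-frame (283,244.5). I'll compare the red blob with the starting picture, solving for x and z in the cabinet's y = -45 plane.

```bash
python3 -c "
from h import *
from scipy.optimize import fsolve
def blob(im,n):
    h=cv2.cvtColor(im,cv2.COLOR_BGR2HSV);m=(((h[...,0]<8)|(h[...,0]>172))&(h[...,1]>150)&(h[...,2]>90)).astype(np.uint8)
    if n=='side': m[:,:240]=0;m[:,330:]=0;m[:225]=0;m[270:]=0
    M=cv2.moments(m,True); return np.array([M['m10'],M['m01']])/M['m00'],M['m00']
for name,im in(('start',cv2.imread('pics/side0.png')),('now',grab_frame('side'))):
    p,a=blob(im,'side'); s=fsolve(lambda v:proj('side',world((v[0],-45,v[1])))-p,[-100,120]); print(name,p,a,s)
"
```

```text
start [303.72297297 248.86486486] 148.0 [-131.22870986  119.20346153]
now [272.9261745  242.58389262] 149.0 [-47.78795443 119.04404547]
```

The peg height matches the bar-down start (119.0 mm against 119.2 mm). It moved 83.4 mm in, which fits a starting travel of 80–90 mm and the tray now home. The hand is clear with no contact force, so I'm handing in.

```bash
python3 -c "
from cell import *
print(close_job())"
```

```text
the job is handed in; nothing more can be done
None
```

The last side-view check shows the tray home and the latch bar down in the rear notch. The job was handed in about 13 s into the run. `close_job()` gave no verdict.

**What I did:** I gripped the peg with the hand upright, lifted the bar about 19 mm and pushed the tray in about 28 mm. I then set the bar on the ledge and let go. The moves can't lean the hand back, so I turned the jaws along the tray's travel. I pushed the peg's end home with the back of the open inner finger, to keep the hand's body in front of the hood edge.

**Last checks, from the side camera and force readings:**
- **Bar:** the peg is at z = 119.0 mm, against 119.2 mm at the start with the bar down, so the bar is fully lowered.
- **Tray:** the peg moved in 83.4 mm. That fits a starting travel of 80–90 mm and the tray now at about 0. Travel was only inferred from the picture, to a few mm.
- **Hand:** it is about 90 mm back from where it pushed, open and with no contact force.
- **Bystanders:** the glaze jar, tape and block show no visible shift in the last picture.

**What was less clean:**
- **Force:** the push ended at about 35 N, which I put down to the tray's hard stop.
- **Hood:** the hand tilted about 4° towards the hood during that push. I saw no contact with the hood in the pictures, but I could not measure the force on it separately.
- **Top view:** the arm blocked the top camera when I tried it before the grasp, and I did not use it again, so the final check rests on the side camera alone.

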